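# Slide the pepper mill onto the refill lift and raise it

## Robot

A 6-joint arm with a two-finger parallel gripper is mounted at the origin on the work surface. World frame = base frame: x ahead of the robot, y to its left, z up, the work surface at z = 0. Lengths are in m, angles in rad, forces in N, time in s.
With the tool pointing down it reaches from about 0.425 to 0.95 m from the base axis. Payload 3.5 kg.
Tool frame: the origin (TCP) lies at the very end of the fingers, on their centre line; the grasp point (between the pads) lies 19 mm behind it; z points along the fingers, y is the line along which they close (so a half turn about z gives the same grasp; the last joint's range is limited). The gripper opens to 85 mm and grips with 20 to 120 N. Pads are 22 mm wide; open, the fingers measure 114 mm over their backs; the gripper's body (76 mm by 85 mm) begins 54 mm behind the grasp point. The pads swing forward as they close: fully open they stand 13 mm farther back than shut.
Start: joints at [0.96, 0.286, 1.577, -0, 1.279, -0.15], TCP at [0.3, 0.605, 0.231] pointing down, gripper open.
Joint ranges: [-2.77, 2.77], [-0.9, 2.22], [0.21, 2.48], [-1.53, 4.67], [0.24, 2.81], [-2.84, 2.84]. Speed limits (rad/s): [2.79, 2.79, 3.14, 3.14, 3.14, 3.14].

## Interface

Orientations are given as a unit quaternion [w, x, y, z].
In Python, from plant import r gives the robot as it stands. The module is installed in compiled form; this text tells all that it offers.
- The arm moves only by the tool arm_command, never from a script. Its argument "steps" is a list of rows, each a list of 7 numbers: the shift along the tool's x, y, z in m, then the turn, a rotation vector about the tool's x, y, z in rad, then the opening in per cent of the stroke, from 0 (shut) to 100 (fully open). A call has 1 to 12 rows; each row is the pose to reach, as a shift and turn from the pose commanded when the call began, along the tool's axes at that moment; what a row does not reach only later rows make up. A row lasts 1/10 s, in which the tool goes at most 50 mm and 8.59 degrees, less where a joint would pass 70% of its speed; a pose out of reach is approached as far as the arm can. A call with a gripper value outside its range is refused whole. The fingers move at their own pace and stop on an object; the grip force is fixed at half the most. Time passes only in rows, so rows that repeat a pose let the fingers close. It gives the time, the measured TCP pose, the force, the opening and the grip force at its end, in the units of the state.
- r.get_state(): the state, without advancing time (a new reading comes with each control period).
- r.get_image(name): name is "side" or "top" or "wrist"; returns (picture, depth): 400x640x3 uint8, red, green, blue; 400x640 float32, m along the optical axis (not along the pixel's ray), 0 where there is no reading.
- r.calibration(name): a dict with "intrinsics" (3x3 intrinsics, pixels), "k1" (the pictures are not rectified: a ray, as slopes to the right and down, at radius r is drawn at 1 + k1 r^2 times it, then the intrinsics apply), "R" (3x3) and "t" (3): a world point X has camera coordinates R X + t; the wrist camera has in their place "mount" (4x4, takes a point from camera to tool coordinates, whose origin is the TCP and whose axes are the flange's). Camera axes: x right, y down, z forward; pixel columns grow to the right and rows downward; lengths in m; the calibration is good to about 2 mm. A picture is of the moment at which its call begins: read the wrist's pose just before it. calibration takes no time and is no camera call.
- r.sign_off(): hands the job in; it is judged then, once.
Trained networks look in the newest picture that a camera, given by its name, has taken for a name from the list of things; names that differ only in an ending like _2 or _b are one class to them, and where a whole thing is asked for, a point or a joint stands for the part that bears it (a point fixed in the world has none). Each returns a list of dicts, best first, with "confidence" (0 to 1); they miss things now and then, are a little off and sometimes report something else, mostly with a low value. They report only what shows in the picture. A call takes as long as a camera call. They do not tell look-alikes from the thing itself.
- r.look_for(label, camera): "rect" ([left, top, right, bottom] in pixels, round what is visible of it).
- r.regions_of(label, camera): "mask" (400x640 bool, what is visible of it) and "rect" ([left, top, right, bottom] in pixels, round what is visible of it).
- r.mark_of(label, camera): "pixel" ([column, row] in pixels: a listed point, or the origin of a listed thing).
The state is a dict: "clock": time; "joint_pos": joint angles; "joint_vel": joint speeds; "joint_efforts": joint torques, N m; "eef_pos": TCP position; "tcp_rot": TCP orientation; "wrist_force": force on the tool from outside, world axes, zero at the start; "torque": the same for the moment, N m; "finger_gap": opening from 0.0 (shut) to 1.0 (fully open); "finger_force": force on a finger pad.
Only numpy, scipy, OpenCV 4.12 (cv2) and the standard library are available. Lean on these libraries where they do the work, as an engineer would, in place of code of your own. Each camera call takes 0.05 s, during which the arm holds its last target. There are 200 camera calls.

## Task

Gently push the tall pepper mill low on its body so that it slides upright along the counter, through the open mouth of the bamboo mill base, until it stands fully home on the round metal platform; never grip, lift or tip it. Then press the pad of the chrome lever all the way down, so that the platform raises the mill, and leave both there. Leave the salt pig, the tamping disc and the jar where they are.

Things in the scene. Friction and masses are not known exactly. Their poses are not given: they have to be found in the camera images.
- mill: Silver-plated pepper mill, 220 mm tall, 0.26 to 0.44 kg, loose. Round: straight foot 60 mm in diameter up to 45 mm high, waist 38 mm at 85 mm, head 52 mm at 162 to 180 mm. Origin at the centre of its underside, z up along it. Pushed within 30 mm of the counter with 1 to 4 N it slides; pushed high up it tips.
- dock: Fixed bamboo U-shaped fence, 35 mm high, round the platform, which is flush with the counter (no sill). Origin: counter height, platform centre; its x axis points into the U (mouth at -x). Inner walls touch a 68 mm circle about the origin (back, two at 45 degrees, sides forward to x = -8 mm), then flare 28 degrees outward to x = -52 mm, mouth 115 mm wide. A mill that is home has 4 mm of play.
- platform_top (a point): Centre of the top of the round metal platform, 64 mm in diameter, flush with the counter at z = 0 while the lever is up and raised by 18 mm (30 mm per rad of lever) when it is fully down.
- lever (a joint): Chrome lever, rad: 0 up, 0.6 fully down at a firm stop; stays where left. Hinge along the mill base's y axis at x = 0, y = 125 mm, z = 64 mm in its frame, on a steel bracket 76 mm high and 34 mm wide. It points to the mill base's -x, 0.3 rad above level when up, 0.3 rad below when down. Pressing the pad takes 3 to 5 N.
- lever_pad (a point): Middle of the upper face of the lever's flat chrome pad, 44 mm long by 36 mm wide, 108 mm from the hinge. About 100 mm above the counter when the lever is up, about 36 mm when fully down.
- salt_pig: Speckled blue stoneware salt pig, 108 mm diameter, 108 mm tall, with a slanting mouth; bystander. Origin at the centre of its underside.
- disc: Steel tamping disc, 58 mm diameter, 8 mm thick with a 30 mm tall stub handle; bystander. Origin at the centre of its underside.
- jar: Amber glass jar with a steel cap, 68 mm diameter, 110 mm tall; bystander. Origin at the centre of its underside.
Not all that is in view belongs to the job. Of the things like the mill, leave any that is blue; of the rest the smaller one is meant.

How it is judged:
On the way, in this order (a step that is already met when the one before it is completed fails the run):
1. the mill stands upright on the platform, its axis within 8 mm of the platform's centre, with the lever still up (under 0.2 rad) (horizontal distance between mill and platform_top below 0.008 m and angle between mill's own z axis and vertical below 0.06 rad and value of joint lever below 0.2 rad), for 0.2 s.
2. the lever is pressed down (over 0.52 rad) (value of joint lever above 0.52 rad), for 0.2 s.
At the end, for the whole second after the job is handed in: The mill stands at rest and upright (within 0.06 rad) on the raised platform, its axis within 8 mm of the platform's centre and its underside over 13 mm above the counter; the lever is down (over 0.52 rad of 0.6); salt pig, disc and jar are within 20 mm of where they were (horizontal distance between mill and platform_top below 0.008 m and angle between mill's own z axis and vertical below 0.06 rad and z of mill in the frame of platform_top between -0.004 and 0.004 m and height (world z) of mill above 0.013 m and value of joint lever above 0.52 rad and linear speed of mill below 0.02 m/s and distance of each of salt_pig, disc, jar from where it was at the start of the episode below 0.02 m); the robot touches nothing.
It fails at once if the mill is tipped by more than 0.2 rad (angle between mill's own z axis and vertical above 0.2 rad).
It fails at once if the mill is lifted more than 8 mm above the level of the platform (z of mill in the frame of platform_top above 0.008 m).
It fails at once if the mill is gripped or rammed (fingers press it with over 30 N) (contact force between the fingers and mill above 30 N).
It fails at once if a bystander is pushed more than 20 mm (distance of any of salt_pig, disc, jar from where it was at the start of the episode above 0.02 m).
It also fails if it takes over 64 s, if anything falls off the work surface, if the arm or the gripper's body presses on something with over 40 N, if the wrist force passes 120 N, or if a joint passes its speed limit or range.

## Working session

There is one attempt and no reset: what is moved stays moved. The work goes in short steps, Python scripts to look and compute and a tool call to move; the robot and the scene stay as the last step left them, time stands still between calls to the robot, and variables do not carry over. Pictures are saved under pics/ and viewed, at most 10 in all, crops included, and the job is handed in when it is done.

Besides the shell and the picture viewer there is one more tool, called after ">>>" by a JSON object that holds its "method" and its "body", one argument or row to a line. arm_command: Moves the arm, as the interface text tells. Its arguments: {"type":"object","properties":{"steps":{"type":"array"}},"required":["steps"]}

```bash
mkdir -p pics; cat > h.py <<'E'
import numpy as np, cv2
from plant import r
from scipy.spatial.transform import Rotation as Ro
def cam(n):
    c=r.calibration(n); K=np.array(c["intrinsics"])
    if "mount" in c:
        s=r.get_state(); q=s["tcp_rot"]; T=np.eye(4); T[:3,:3]=Ro.from_quat([q[1],q[2],q[3],q[0]]).as_matrix(); T[:3,3]=s["eef_pos"]
        M=T@np.array(c["mount"]); return K,c["k1"],M[:3,:3],M[:3,3]
    R=np.array(c["R"]); return K,c["k1"],R.T,-R.T@np.array(c["t"])
def cloud(n,d,C=None):
    K,k1,R,t=C or cam(n)
    v,u=np.mgrid[0:400,0:640].astype(float)
    p=cv2.undistortPoints(np.stack([u.ravel(),v.ravel()],1)[:,None],K,np.array([k1,0,0,0.]))[:,0]
    z=d.ravel(); P=np.c_[p[:,0]*z,p[:,1]*z,z]@R.T+t
    P[z==0]=np.nan
    return P.reshape(400,640,3)
def ray(n,px,z,C=None):
    K,k1,R,t=C or cam(n)
    p=cv2.undistortPoints(np.array([[px]],float),K,np.array([k1,0,0,0.]))[0,0]
    d=R@np.array([p[0],p[1],1]); return t+d*(z-t[2])/d[2]
E
cat > a.py <<'E'
from h import *
for n in ["side","top"]:
    im,d=r.get_image(n); cv2.imwrite(f"pics/{n}0.png",im[:,:,::-1]); C=cam(n);P=cloud(n,d,C); np.save(n,P)
    print(n,C[3])
    for l in ["mill","dock","salt_pig","disc","jar","lever"]:
        for m in r.regions_of(l,n):
            Q=P[m["mask"]]; Q=Q[~np.isnan(Q[:,0])]
            if len(Q): print(l,round(m["confidence"],2),np.round(m["rect"]),np.round(np.percentile(Q,[2,50,98],axis=0),3).tolist())
    for l in ["mill","dock","platform_top","lever_pad"]:
        for m in r.mark_of(l,n): print("mark",l,round(m["confidence"],2),np.round(m["pixel"]),ray(n,m["pixel"],.1 if l=="lever_pad" else 0,C).round(3))
s=r.get_state(); print({k:np.round(v,3) for k,v in s.items()})
E
python3 a.py
```

```text
side [ 0.32619202 -1.08973274  0.97905937]
mill 0.88 [313.  82. 336. 165.] [[0.726, 0.289, 0.0], [0.758, 0.306, 0.15], [0.803, 0.438, 0.301]]
mill 0.64 [351. 144. 372. 206.] [[0.777, 0.032, 0.008], [0.798, 0.045, 0.113], [0.826, 0.07, 0.213]]
mill 0.56 [339. 108. 362. 187.] [[0.779, 0.145, 0.002], [0.803, 0.162, 0.171], [0.847, 0.324, 0.281]]
mill 0.33 [267. 309. 319. 357.] [[0.39, -0.471, 0.025], [0.444, -0.445, 0.085], [0.499, -0.388, 0.113]]
dock 0.79 [295. 186. 357. 240.] [[0.587, -0.08, 0.001], [0.626, 0.018, 0.034], [0.723, 0.12, 0.105]]
salt_pig 0.66 [265. 309. 318. 355.] [[0.389, -0.471, 0.006], [0.444, -0.445, 0.084], [0.501, -0.384, 0.113]]
disc 0.6 [250. 167. 265. 179.] [[0.469, 0.286, 0.005], [0.491, 0.307, 0.011], [0.514, 0.332, 0.038]]
jar 0.7 [272. 137. 293. 171.] [[0.572, 0.309, 0.006], [0.6, 0.322, 0.07], [0.634, 0.37, 0.114]]
lever 0.63 [315. 199. 354. 215.] [[0.617, -0.086, 0.072], [0.697, -0.063, 0.096], [0.731, -0.049, 0.107]]
mark mill 0.73 [325. 162.] [0.765 0.324 0.   ]
mark mill 0.67 [358. 197.] [ 0.808  0.08  -0.   ]
mark dock 0.94 [307. 206.] [0.625 0.087 0
[... 1058 characters left out ...]
[0.813 0.188 0.   ]
mark dock 0.75 [286. 196.] [0.637 0.074 0.   ]
mark platform_top 0.56 [286. 197.] [0.633 0.075 0.   ]
mark lever_pad 0.63 [337. 163.] [ 0.704 -0.071  0.1  ]
{'clock': np.float64(1.1), 'joint_pos': array([ 0.96 ,  0.286,  1.577,  0.   ,  1.279, -0.15 ]), 'joint_vel': array([-0.001, -0.001,  0.   , -0.   , -0.   ,  0.002]), 'joint_efforts': array([ 0.0000e+00, -4.0597e+01, -2.9295e+01, -0.0000e+00,  1.0000e-03,
       -0.0000e+00]), 'eef_pos': array([0.3  , 0.605, 0.231]), 'tcp_rot': array([0.   , 0.228, 0.974, 0.   ]), 'wrist_force': array([-0.406,  0.121, -0.623]), 'torque': array([-0.034,  0.056,  0.044]), 'finger_force': np.float64(0.0), 'finger_gap': np.float64(1.002)}
```

```bash
python3 -c "
import cv2
a=cv2.imread('pics/side0.png')[70:270,220:420];b=cv2.imread('pics/top0.png')[80:280,160:360]
cv2.imwrite('pics/c.png',cv2.resize(cv2.hconcat([a,b]),(800,400),interpolation=2))"
```

```text
(no output)
```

View pics/c.png

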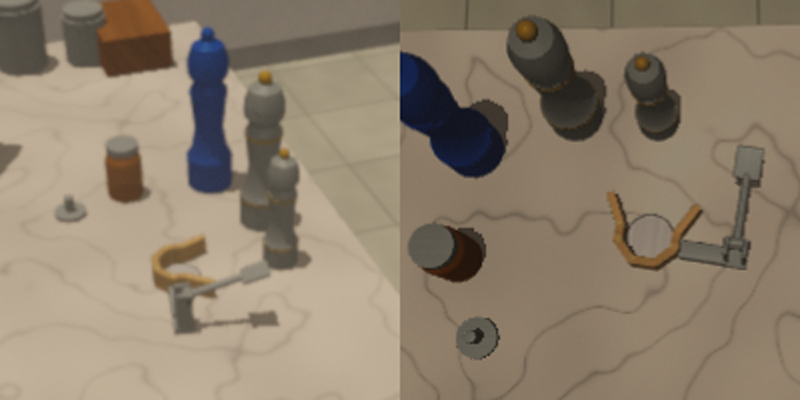

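The crop shows the small silver mill with its foot near top-camera pixel (287,142). A taller silver mill stands to its left at (248,138), and the blue one is further left. The dock mouth opens away from the robot, and the lever is up at (337,163). I'll push towards the robot with the tool tilted, so first I'll fit the mill and dock.

```bash
cat > fit.py <<'E'
from h import *
from scipy.optimize import least_squares
P={n:np.load(n+".npy").reshape(-1,3) for n in("side","top")}
def sel(Q,c,R,z0,z1): return Q[(np.hypot(Q[:,0]-c[0],Q[:,1]-c[1])<R)&(Q[:,2]>z0)&(Q[:,2]<z1)]
def circ(Q,c,rad): return least_squares(lambda p:np.hypot(Q[:,0]-p[0],Q[:,1]-p[1])-rad,c,loss="soft_l1",f_scale=.003)
for n in P:
    for nm,c,rad in(("small",[.80,.065],.030),("tall",[.81,.18],.039)):
        Q=sel(P[n],c,.06,.008,.044); o=circ(Q,c,rad); print(n,nm,len(Q),o.x.round(4),"rms",np.sqrt(np.mean(o.fun**2)).round(4),"top z",sel(P[n],c,.09,.1,.4)[:,2].max().round(3))
t=34*np.tan(np.pi/8);poly=np.array([(-52,57.4),(-8,34),(t,34),(34,t),(34,-t),(t,-34),(-8,-34),(-52,-57.4)])/1000
def dist(q,w):
    D=[]
    for A,B in zip(poly[:-1],poly[1:]):
        d=B-A;L=np.hypot(*d);d/=L;nrm=np.array([-d[1],d[0]])  # clockwise: left is outside
        D.append(np.hypot(np.abs((q-A-nrm*w)@nrm),np.maximum(0,np.abs((q-A)@d-L/2)-L/2-.002)))
    return np.min(D,0)
for S in(("side",),("top",),("side","top")):
    Q=np.vstack([sel(P[n],[.64,.075],.085,.028,.042) for n in S]); Q=Q[Q[:,1]>.0]
    def f(p):
        m=np.array([np.cos(p[2]),np.sin(p[2])]);X=-m;Y=np.array([m[1],-m[0]]);d=Q[:,:2]-p[:2]
        return dist(np.c_[d@X,d@Y],p[3])
    o=least_squares(f,[.633,.075,-.15,.004],loss="soft_l1",f_scale=.003,x_scale=[.01,.01,.1,.01])
    print(S,len(Q),o.x.round(4),np.mean(o.fun).round(4))
    m=np.array([np.cos(o.x[2]),np.sin(o.x[2])]);Y=np.array([m[1],-m[0]])
    print(" hinge",(o.x[:2]+.125*Y).round(3),"pad up",(o.x[:2]+.125*Y+m*.108*np.cos(.3)).round(3))
E
python3 fit.py
```

```text
side small 149 [0.8056 0.0635] rms 0.0025 top z 0.263
side tall 124 [0.8168 0.1844] rms 0.003 top z 0.296
top small 85 [0.803 0.067] rms 0.0007 top z 0.243
top tall 118 [0.8133 0.1882] rms 0.0007 top z 0.297
('side',) 262 [ 0.6316  0.071  -0.1655  0.0065] 0.0036
 hinge [ 0.611 -0.052] pad up [ 0.713 -0.069]
('top',) 396 [ 0.6282  0.0783 -0.1724  0.0059] 0.0032
 hinge [ 0.607 -0.045] pad up [ 0.708 -0.063]
('side', 'top') 658 [ 0.6297  0.0757 -0.1734  0.0065] 0.0039
 hinge [ 0.608 -0.047] pad up [ 0.71  -0.065]
```

>>> {"method": "arm_command", "body": {
  "steps": [
    [0,0,-0.06,0,0,0,40],
    [0.05,-0.1,-0.06,0,0,0,40],
    [0.1,-0.18,-0.06,0,0,0,40],
    [0.18,-0.22,-0.06,0,0,0,40],
    [0.22,-0.25,-0.06,0,0,-0.1,40],
    [0.22,-0.28,-0.06,0,0,-0.1,40]
  ]
}}

```text
clock: 1.7
eef_pos: [0.0762, 0.4957, 0.2902]
tcp_rot: [-0.0, 0.179, 0.984, 0.0]
wrist_force: [-0.9, -0.1, -0.2]
finger_gap: 0.398
finger_force: 0.0
```

```bash
cat > tgt.py <<'E'
import sys
from h import *
def show(pts,a,t,ref=None):
    s=r.get_state(); q=np.array(s["tcp_rot"]); R=Ro.from_quat(q[[1,2,3,0]]); p0=np.array(s["eef_pos"])
    print("joints",np.round(s["joint_pos"],3),"force",np.round(s["wrist_force"],1))
    m=np.array([np.cos(a),np.sin(a),0]);k=np.array([0,0,1])
    z=-np.sin(t)*m-np.cos(t)*k;y=np.array([-np.sin(a),np.cos(a),0]);x=np.cross(y,z)
    T=Ro.from_matrix(np.c_[x,y,z]); rv=(R.inv()*T).as_rotvec()
    for p in pts: print(p,(R.inv().apply(np.array(p)-p0)).round(4),rv.round(3))
E
python3 -c "
from tgt import *
show([(.3,.38,.30),(.45,.2,.30),(.6,.0,.30),(.87,-.0,.30)],-.165,0)
show([(.87,-.0,.30)],-.165,.49)"
```

```text
joints [ 1.216 -0.147  1.927  0.     1.361  0.004] force [-0.9 -0.1 -0.2]
(0.3, 0.38, 0.3) [-0.2502 -0.0296 -0.0099] [ 0.001 -0.    -0.195]
(0.45, 0.2, 0.3) [-0.454  -0.1453 -0.0101] [ 0.001 -0.    -0.195]
(0.6, 0.0, 0.3) [-0.6648 -0.2797 -0.0103] [ 0.001 -0.    -0.195]
(0.87, -0.0, 0.3) [-0.9175 -0.1847 -0.0104] [ 0.001 -0.    -0.195]
joints [ 1.216 -0.147  1.927  0.     1.361  0.004] force [-0.9 -0.1 -0.2]
(0.87, -0.0, 0.3) [-0.9175 -0.1847 -0.0104] [ 0.049  0.488 -0.19 ]
```

>>> {"method": "arm_command", "body": {
  "steps": [
    [-0.05,-0.005,-0.01,0,0,0,40],
    [-0.1,-0.01,-0.01,0,0,0,40],
    [-0.15,-0.02,-0.01,0,0,-0.1,40],
    [-0.2,-0.025,-0.01,0,0,-0.19,40],
    [-0.25,-0.03,-0.01,0,0,-0.195,40],
    [-0.29,-0.05,-0.01,0,0,-0.195,40],
    [-0.33,-0.075,-0.01,0,0,-0.195,40],
    [-0.37,-0.1,-0.01,0,0,-0.195,40],
    [-0.41,-0.12,-0.01,0,0,-0.195,40],
    [-0.45,-0.145,-0.01,0,0,-0.195,40],
    [-0.49,-0.17,-0.01,0,0,-0.195,40],
    [-0.53,-0.195,-0.01,0,0,-0.195,40]
  ]
}}

```text
clock: 2.9
eef_pos: [0.5058, 0.1251, 0.3003]
tcp_rot: [0.0, 0.083, 0.997, 0.0]
wrist_force: [1.1, 0.9, -0.1]
finger_gap: 0.399
finger_force: 0.0
```

```bash
python3 -c "
from tgt import *
show([(.6,.0,.30),(.87,-.0,.30)],-.165,0)
show([(.87,-.0,.30)],-.165,.49)"
```

```text
joints [ 0.048 -0.106  1.872  0.     1.375 -1.357] force [ 1.1  0.9 -0.1]
(0.6, 0.0, 0.3) [-0.1136 -0.1078  0.0004] [ 0.     0.001 -0.001]
(0.87, -0.0, 0.3) [-0.3799 -0.0632  0.0006] [ 0.     0.001 -0.001]
joints [ 0.048 -0.106  1.872  0.     1.375 -1.357] force [ 1.1  0.9 -0.1]
(0.87, -0.0, 0.3) [-0.3799 -0.0632  0.0006] [ 0.001  0.491 -0.001]
```

>>> {"method": "arm_command", "body": {
  "steps": [
    [-0.04,-0.025,-0.02,0,0,0,40],
    [-0.08,-0.04,-0.04,0,0,0,40],
    [-0.08,-0.04,-0.04,0,0,0,40],
    [-0.08,-0.04,-0.04,0,0,0,40]
  ]
}}

```text
clock: 3.3
eef_pos: [0.5776, 0.0736, 0.34]
tcp_rot: [-0.0, 0.084, 0.997, 0.0]
wrist_force: [-0.0, -0.3, -0.3]
finger_gap: 0.398
finger_force: 0.0
```

```bash
cat > w.py <<'E'
from h import *
import sys
C=cam("wrist"); im,d=r.get_image("wrist"); cv2.imwrite("pics/%s.png"%sys.argv[1],im[:,:,::-1]); np.save("wrist",cloud("wrist",d,C))
for l in ["mill","dock","platform_top","lever_pad"]:
    for m in r.mark_of(l,"wrist"): print("mark",l,round(m["confidence"],2),np.round(m["pixel"]),ray("wrist",m["pixel"],.1 if l=="lever_pad" else 0,C).round(4))
E
python3 w.py w1; sed -e 's/("side","top")}/("side","top","wrist")}/' -e 's/for S in.*/for S in (("wrist",),("side","top","wrist")):/' fit.py > fitw.py; python3 fitw.py
```

```text
mark mill 0.91 [331. 269.] [0.7987 0.068  0.    ]
mark mill 0.57 [389. 267.] [0.8133 0.1795 0.    ]
mark dock 0.73 [323. 186.] [0.6311 0.0786 0.    ]
mark platform_top 0.87 [322. 189.] [0.6362 0.0761 0.    ]
mark lever_pad 0.92 [236. 267.] [ 0.7106 -0.0715  0.1   ]
side small 149 [0.8056 0.0635] rms 0.0025 top z 0.263
side tall 124 [0.8168 0.1844] rms 0.003 top z 0.296
top small 85 [0.803 0.067] rms 0.0007 top z 0.243
top tall 118 [0.8133 0.1882] rms 0.0007 top z 0.297
wrist small 327 [0.8019 0.0638] rms 0.0004 top z 0.235
wrist tall 313 [0.8128 0.1861] rms 0.0005 top z 0.276
('wrist',) 1073 [ 0.6287  0.0751 -0.1712  0.006 ] 0.0031
 hinge [ 0.607 -0.048] pad up [ 0.709 -0.066]
('side', 'top', 'wrist') 1731 [ 0.6291  0.0753 -0.1722  0.0062] 0.0034
 hinge [ 0.608 -0.048] pad up [ 0.709 -0.065]
```

View pics/w1.png

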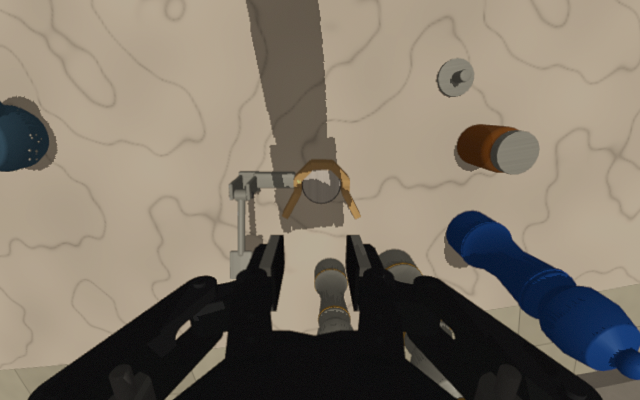

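```bash
python3 -c "
from tgt import *
show([(.70,.06,.33),(.88,.06,.30),(.88,.06,.10),(.88,.06,.01)],-.17,.49)"
```

```text
joints [-0.045  0.017  1.684  0.     1.442 -1.451] force [ 0.6 -0.4 -0.1]
(0.7, 0.06, 0.33) [-0.1247  0.0053  0.0093] [-0.001  0.489  0.006]
(0.88, 0.06, 0.3) [-0.3023  0.0347  0.0391] [-0.001  0.489  0.006]
(0.88, 0.06, 0.1) [-0.3025  0.0347  0.2391] [-0.001  0.489  0.006]
(0.88, 0.06, 0.01) [-0.3026  0.0347  0.3291] [-0.001  0.489  0.006]
```

>>> {"method": "arm_command", "body": {
  "steps": [
    [-0.05,0.0,0,0,0,0,40],
    [-0.1,0.01,0,0,0.1,0,40],
    [-0.15,0.015,0,0,0.2,0,40],
    [-0.2,0.02,0,0,0.3,0,40],
    [-0.25,0.03,0,0,0.4,0,40],
    [-0.3,0.035,0.02,0,0.49,0,40],
    [-0.3,0.035,0.04,0,0.49,0,40],
    [-0.3,0.035,0.04,0,0.49,0,40]
  ]
}}

```text
clock: 4.35
eef_pos: [0.8612, 0.059, 0.284]
tcp_rot: [-0.244, 0.08, 0.966, 0.021]
wrist_force: [-6.7, -0.0, 12.2]
finger_gap: 0.403
finger_force: 0.0
```

```bash
python3 -c "
from tgt import *
show([(.88,.055,.30),(.88,.055,.10),(.88,.055,.012),(.86,.055,.012)],-.17,.49)"
```

```text
joints [-0.063  1.168  0.21   0.064  2.255 -1.44 ] force [-6.7 -0.  12.2]
(0.88, 0.055, 0.3) [-0.0093 -0.0009 -0.0232] [-0.001 -0.004  0.004]
(0.88, 0.055, 0.1) [-0.1041 -0.001   0.1529] [-0.001 -0.004  0.004]
(0.88, 0.055, 0.012) [-0.1459 -0.0011  0.2303] [-0.001 -0.004  0.004]
(0.86, 0.055, 0.012) [-0.1285 -0.0044  0.2397] [-0.001 -0.004  0.004]
```

```bash
python3 -c "
from tgt import *
J=[(.286,1.577,1.279),(-.147,1.927,1.361),(-.106,1.872,1.375),(.017,1.684,1.442),(1.168,.21,2.255)]
X=[(.3,.605,.231),(.0762,.4957,.2902),(.5058,.1251,.3003),(.5776,.0736,.34),(.8612,.059,.284)]
A=[];B=[]
for j,x in zip(J,X):
    s=np.cumsum(j); f=np.array([s[0],s[1],s[2]])
    A.append([1,0,*np.sin(f)]);B.append(np.sqrt(x[0]**2+x[1]**2-.01)); A.append([0,1,*np.cos(f)]);B.append(x[2])
p,res,*_=np.linalg.lstsq(np.array(A),np.array(B),rcond=None);print(p,res)
r0,h,a,b,c=p
for t in (.3,.4,.49):
  for z in (.012,.1,.2):
    wz=z+c*np.cos(t); mx=a+b
    L=np.sqrt(a*a+b*b+2*a*b*np.cos(.21)); print(t,z,'max r',r0+np.sqrt(L*L-(wz-h)**2)-c*np.sin(t))
show([(.85,.055,.2)],-.17,.49)
"
```

```text
[-0.00691079  0.19870809  0.43979916  0.57605409  0.22385099] [6.55874037e-06]
0.3 0.012 max r 0.9369314422579059
0.3 0.1 max r 0.930713503625315
0.3 0.2 max r 0.9141240605581729
0.4 0.012 max r 0.9160893038652159
0.4 0.1 max r 0.9105447660063325
0.4 0.2 max r 0.8947458356741913
0.49 0.012 max r 0.8980408176197267
0.49 0.1 max r 0.8932559985229637
0.49 0.2 max r 0.878346808992705
joints [-0.063  1.168  0.21   0.064  2.255 -1.44 ] force [-6.7 -0.  12.2]
(0.85, 0.055, 0.2) [-0.0307 -0.0059  0.0789] [-0.001 -0.004  0.004]
```

The wrist shot confirms the platform at (322,187) and the small mill's foot at (330,267). A hand leaning straight back would put the forearm over the mill. I'll lean it back and to the right (−y) instead.

```bash
cat > tgt2.py <<'E'
from h import *
def show(pts,a,lx,ly):
    s=r.get_state(); q=np.array(s["tcp_rot"]); R=Ro.from_quat(q[[1,2,3,0]]); p0=np.array(s["eef_pos"])
    print("joints",np.round(s["joint_pos"],3),"force",np.round(s["wrist_force"],1),p0.round(4))
    m=np.array([np.cos(a),np.sin(a),0]);n=np.array([m[1],-m[0],0])
    z=-(lx*m+ly*n+np.sqrt(1-lx**2-ly**2)*np.array([0,0,1])); x=-m-(-m@z)*z; x/=np.linalg.norm(x)
    T=Ro.from_matrix(np.c_[x,np.cross(z,x),z]); rv=(R.inv()*T).as_rotvec()
    for p in pts: print(p,(R.inv().apply(np.array(p)-p0)).round(4),rv.round(3))
    return T
E
python3 -c "
from tgt2 import *
show([(.865,.05,.28),(.875,.05,.10),(.875,.055,.018)],-.12,.3,.5)"
```

```text
joints [-0.063  1.168  0.21   0.064  2.255 -1.44 ] force [-6.7 -0.  12.2] [0.8612 0.059  0.284 ]
(0.865, 0.05, 0.28) [-0.0065 -0.0083  0.001 ] [-0.49  -0.172 -0.256]
(0.875, 0.05, 0.1) [-0.1005 -0.0068  0.1548] [-0.49  -0.172 -0.256]
(0.875, 0.055, 0.018) [-0.1387 -0.0019  0.2274] [-0.49  -0.172 -0.256]
```

>>> {"method": "arm_command", "body": {
  "steps": [
    [-0.005,-0.005,0,-0.12,-0.04,-0.06,20],
    [-0.005,-0.01,0,-0.24,-0.085,-0.125,20],
    [-0.005,-0.01,0,-0.36,-0.125,-0.19,20],
    [-0.005,-0.01,0,-0.49,-0.172,-0.256,20],
    [-0.005,-0.01,0,-0.49,-0.172,-0.256,20],
    [-0.005,-0.01,0,-0.49,-0.172,-0.256,20]
  ]
}}

```text
clock: 4.95
eef_pos: [0.8629, 0.048, 0.292]
tcp_rot: [-0.125, 0.015, 0.953, 0.276]
wrist_force: [-0.0, 1.1, 0.5]
finger_gap: 0.2
finger_force: 0.0
```

```bash
python3 w.py w2 ; python3 -c "
from tgt2 import *
im,d=r.get_image('side');cv2.imwrite('pics/s2.png',cv2.resize(im[60:300,180:500,::-1],(800,600)))
show([(.875,.05,.20),(.875,.05,.10),(.88,.05,.018)],-.12,.3,.5)"
```

```text
mark mill 0.94 [218. 176.] [0.8058 0.0658 0.    ]
mark mill 0.7 [356. 143.] [0.7613 0.3341 0.    ]
mark mill 0.67 [290. 174.] [0.8113 0.1843 0.    ]
mark dock 0.63 [213.  56.] [0.6295 0.0776 0.    ]
mark dock 0.24 [212.  60.] [0.6352 0.0763 0.    ]
mark platform_top 0.89 [211.  56.] [0.6304 0.0749 0.    ]
joints [-0.199  0.897  0.674  0.527  1.905 -1.651] force [ 0.   0.3 -0.3] [0.8637 0.0494 0.2927]
(0.875, 0.05, 0.2) [-0.0334 -0.047   0.0735] [-0.003  0.011  0.008]
(0.875, 0.05, 0.1) [-0.0576 -0.0994  0.1551] [-0.003  0.011  0.008]
(0.88, 0.05, 0.018) [-0.0823 -0.1418  0.221 ] [-0.003  0.011  0.008]
```

View pics/s2.png

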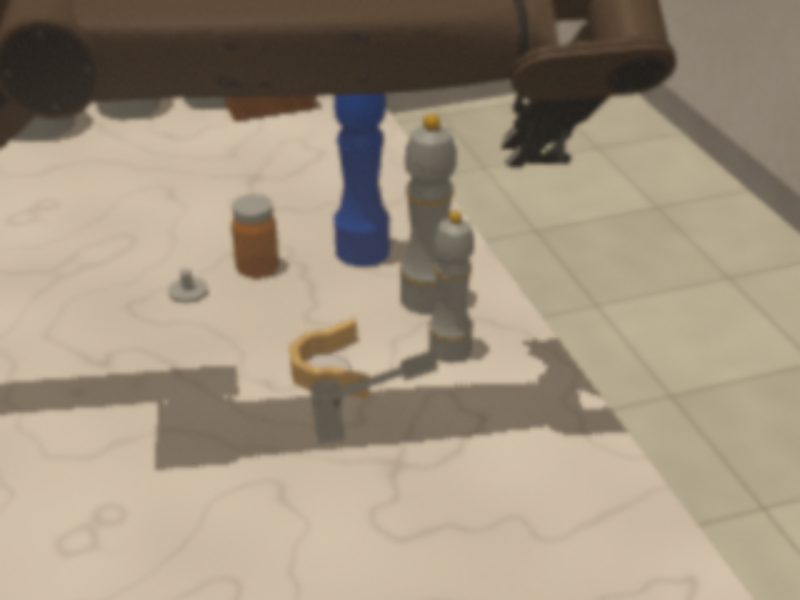

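>>> {"method": "arm_command", "body": {
  "steps": [
    [-0.016,-0.024,0.037,0,0,0,20],
    [-0.033,-0.047,0.073,0,0,0,20],
    [-0.045,-0.073,0.114,0,0,0,20],
    [-0.058,-0.099,0.155,0,0,0,20],
    [-0.066,-0.114,0.178,0,0,0,20],
    [-0.066,-0.114,0.178,0,0,0,20]
  ]
}}

```text
clock: 5.85
eef_pos: [0.8728, 0.0497, 0.0626]
tcp_rot: [-0.129, 0.016, 0.952, 0.278]
wrist_force: [-0.8, -0.3, -2.1]
finger_gap: 0.198
finger_force: 0.0
```

```bash
python3 -c "
from tgt2 import *
im,d=r.get_image('side');cv2.imwrite('pics/s3.png',cv2.resize(im[60:300,180:500,::-1],(800,600)))
show([(.875,.055,.018),(.86,.06,.018),(.845,.06,.018)],-.12,.3,.5)"
```

```text
joints [-0.197  1.068  0.793  0.499  1.656 -1.789] force [0.  0.1 0.4] [0.8747 0.0495 0.0677]
(0.875, 0.055, 0.018) [-0.0129 -0.0214  0.0434] [-0.     0.006  0.004]
(0.86, 0.06, 0.018) [ 0.0015 -0.0187  0.0495] [-0.     0.006  0.004]
(0.845, 0.06, 0.018) [ 0.016  -0.0201  0.053 ] [-0.     0.006  0.004]
```

View pics/s3.png

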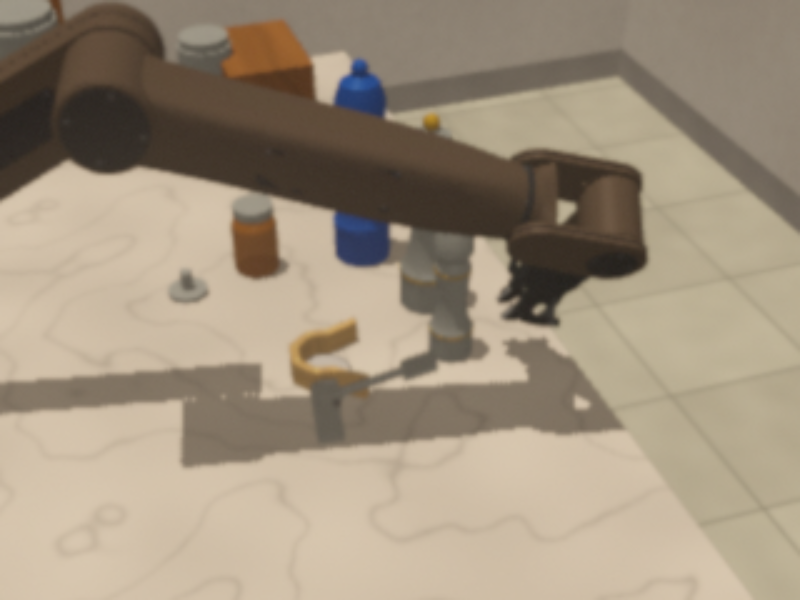

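```bash
python3 -c "
from tgt2 import *
im,d=r.get_image('top');P=cloud('top',d).reshape(-1,3)
for x in(.74,.77,.80,.83,.86):
  Q=P[(abs(P[:,0]-x)<.006)&(P[:,2]>.12)&(P[:,1]<.14)&(P[:,1]>-.2)]
  for y0 in np.arange(-.12,.14,.02):
    q=Q[(Q[:,1]>=y0)&(Q[:,1]<y0+.02)]
    if len(q): print(x,round(y0,2),q[:,1].max().round(3),q[:,2].min().round(3),q[:,2].max().round(3))
"
```

```text
0.74 -0.1 -0.08 0.342 0.38
0.74 -0.08 -0.061 0.373 0.382
0.74 -0.06 -0.041 0.376 0.383
0.74 -0.04 -0.021 0.378 0.385
0.74 -0.02 -0.001 0.376 0.385
0.74 0.0 0.007 0.371 0.38
0.77 -0.1 -0.081 0.345 0.366
0.77 -0.08 -0.061 0.362 0.37
0.77 -0.06 -0.041 0.365 0.373
0.77 -0.04 -0.021 0.365 0.373
0.77 -0.02 -0.002 0.353 0.371
0.77 0.06 0.061 0.175 0.175
0.8 -0.12 -0.101 0.282 0.327
0.8 -0.1 -0.08 0.333 0.355
0.8 -0.08 -0.062 0.352 0.361
0.8 -0.06 -0.041 0.356 0.362
0.8 -0.04 -0.021 0.35 0.361
0.8 -0.02 -0.012 0.345 0.354
0.8 0.04 0.06 0.124 0.217
0.8 0.06 0.08 0.199 0.222
0.8 0.08 0.09 0.184 0.204
0.83 -0.12 -0.102 0.297 0.316
0.83 -0.1 -0.081 0.32 0.345
0.83 -0.08 -0.06 0.343 0.352
0.83 -0.06 -0.042 0.343 0.352
0.83 -0.04 -0.02 0.331 0.348
0.83 -0.02 -0.004 0.31 0.341
0.86 -0.12 -0.1 0.293 0.318
0.86 -0.1 -0.08 0.321 0.333
0.86 -0.08 -0.061 0.331 0.342
0.86 -0.06 -0.04 0.333 0.355
0.86 -0.04 -0.02 0.327 0.356
0.86 -0.02 -0.001 0.293 0.329
```

>>> {"method": "arm_command", "body": {
  "steps": [
    [-0.006,-0.01,0.022,0,0,0,20],
    [-0.01,-0.019,0.04,0,0,0,20],
    [-0.01,-0.019,0.04,0,0,0,20],
    [-0.01,-0.019,0.04,0,0,0,20]
  ]
}}

```text
clock: 6.35
eef_pos: [0.874, 0.0547, 0.0249]
tcp_rot: [-0.125, 0.015, 0.953, 0.277]
wrist_force: [0.4, 0.6, 0.1]
finger_gap: 0.201
finger_force: 0.0
```

```bash
python3 w.py w4; python3 -c "
from tgt2 import *
show([(.855,.06,.016),(.845,.061,.016),(.67,.073,.016)],-.12,.3,.5)"
```

```text
mark mill 0.95 [418. 144.] [0.8139 0.1814 0.    ]
mark mill 0.93 [298. 132.] [0.8042 0.0648 0.    ]
joints [-0.192  1.104  0.802  0.499  1.606 -1.811] force [ 0.   0.5 -0.1] [0.8755 0.0541 0.0279]
(0.855, 0.06, 0.016) [ 0.0168 -0.0032  0.0175] [-0.002  0.013  0.007]
(0.845, 0.061, 0.016) [ 0.0265 -0.0033  0.0203] [-0.002  0.013  0.007]
(0.67, 0.073, 0.016) [ 0.1957 -0.0097  0.066 ] [-0.002  0.013  0.007]
```

View pics/w4.png

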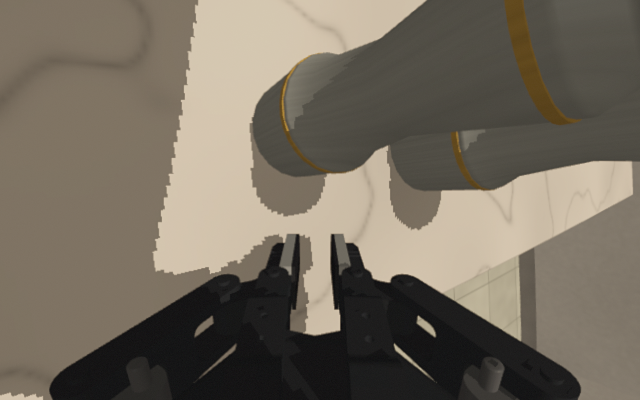

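>>> {"method": "arm_command", "body": {
  "steps": [
    [0.008,-0.003,0.01,0,0,0,20],
    [0.017,-0.003,0.017,0,0,0,20],
    [0.022,-0.003,0.0185,0,0,0,20],
    [0.027,-0.003,0.02,0,0,0,20],
    [0.032,-0.0035,0.0214,0,0,0,20],
    [0.037,-0.0035,0.0227,0,0,0,20],
    [0.042,-0.004,0.024,0,0,0,20],
    [0.047,-0.004,0.0255,0,0,0,20],
    [0.052,-0.0042,0.0268,0,0,0,20]
  ]
}}

```text
clock: 7.5
eef_pos: [0.8182, 0.0629, 0.0156]
tcp_rot: [-0.122, 0.014, 0.953, 0.277]
wrist_force: [3.4, -0.9, 1.1]
finger_gap: 0.199
finger_force: 1.5
```

```bash
python3 w.py w5; sed -i 's/^P={.*/P={"wrist":np.load("wrist.npy").reshape(-1,3)}/; s/for nm,c,rad in.*:/for nm,c,rad in((("small",[float(x) for x in __import__("sys").argv[1:3]],.030),)):/' fitw.py; sed '/^t=34/,$d' fitw.py>fitm.py; python3 fitm.py .78 .067;python3 -c "
from tgt2 import *
show([(.845,.061,.017),(.82,.062,.016),(.67,.073,.016)],-.12,.3,.5)"
```

```text
mark mill 0.92 [297. 182.] [0.7801 0.0634 0.    ]
wrist small 4629 [0.7856 0.062 ] rms 0.0064 top z 0.136
joints [-0.195  0.975  1.053  0.499  1.504 -1.87 ] force [ 1.2 -1.2  0.2] [0.8175 0.063  0.0147]
(0.845, 0.061, 0.017) [-0.026   0.0022 -0.0092] [-0.002  0.01   0.006]
(0.82, 0.062, 0.016) [-0.0021  0.0001 -0.0022] [-0.002  0.01   0.006]
(0.67, 0.073, 0.016) [ 0.1428 -0.0049  0.0379] [-0.002  0.01   0.006]
```

>>> {"method": "arm_command", "body": {
  "steps": [
    [0.006,0,0.0015,0,0,0,20],
    [0.013,-0.0005,0.0034,0,0,0,20],
    [0.02,-0.001,0.0052,0,0,0,20],
    [0.027,-0.001,0.007,0,0,0,20],
    [0.034,-0.001,0.0088,0,0,0,20],
    [0.041,-0.0015,0.0106,0,0,0,20],
    [0.048,-0.002,0.0125,0,0,0,20],
    [0.055,-0.002,0.0143,0,0,0,20],
    [0.062,-0.002,0.0161,0,0,0,20],
    [0.069,-0.0025,0.018,0,0,0,20],
    [0.074,-0.0025,0.0192,0,0,0,20],
    [0.078,-0.0028,0.0203,0,0,0,20]
  ]
}}

```text
clock: 8.95
eef_pos: [0.737, 0.0682, 0.0158]
tcp_rot: [-0.123, 0.014, 0.953, 0.277]
wrist_force: [1.3, 0.5, -0.9]
finger_gap: 0.203
finger_force: 0.9
```

```bash
python3 w.py w6;python3 -c "
from tgt2 import *
for n in('top','side'):
  r.get_image(n);C=cam(n)
  for l in('mill','platform_top','lever_pad'):
    for m in r.mark_of(l,n): print(n,l,round(m['confidence'],2),ray(n,m['pixel'],.1 if l=='lever_pad' else 0,C).round(4))
show([(.70,.072,.016),(.666,.075,.016)],-.12,.3,.5)"
```

```text
mark mill 0.97 [428. 305.] [0.8125 0.1808 0.    ]
mark mill 0.84 [298. 182.] [0.6988 0.0699 0.    ]
mark dock 0.59 [299.  66.] [0.6295 0.078  0.    ]
mark platform_top 0.68 [298.  68.] [0.6304 0.077  0.    ]
mark lever_pad 0.42 [508.  72.] [0.665  0.1087 0.1   ]
top mill 0.97 [0.697  0.0812 0.    ]
top mill 0.87 [0.8169 0.1874 0.    ]
top mill 0.86 [0.7589 0.3289 0.    ]
top platform_top 0.54 [0.6405 0.0801 0.    ]
top lever_pad 0.44 [0.673  0.0584 0.1   ]
side mill 0.7 [ 0.7752  0.3493 -0.    ]
side mill 0.66 [ 0.7062  0.0663 -0.    ]
side platform_top 0.46 [0.6405 0.0877 0.    ]
side lever_pad 0.52 [ 0.7156 -0.0678  0.1   ]
joints [-0.208  0.808  1.335  0.5    1.407 -1.936] force [ 0.9 -0.8 -0.1] [0.7374 0.0681 0.0157]
(0.7, 0.072, 0.016) [ 0.0362 -0.0002  0.0103] [-0.002  0.011  0.006]
(0.666, 0.075, 0.016) [ 0.069  -0.0009  0.0196] [-0.002  0.011  0.006]
```

View pics/w6.png

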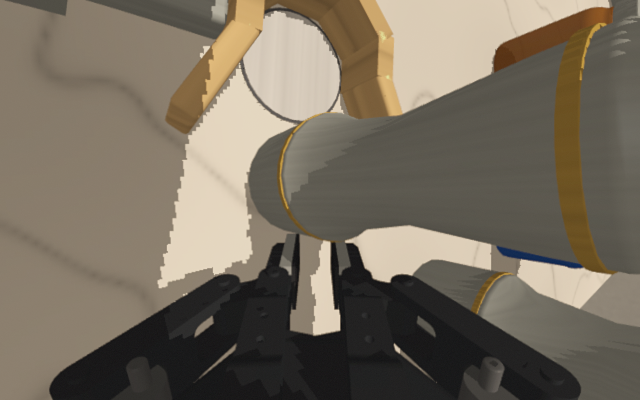

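```bash
python3 -c "
from h import *
P=np.load('wrist.npy')
im=cv2.imread('pics/w6.png').astype(int)
for u,v in((290,250),(270,280),(230,280),(215,300),(190,300),(150,330),(100,350),(65,380),(240,320),(180,125),(205,90),(110,395)): print((u,v),P[v,u].round(3),im[v,u])
"
```

```text
(290, 250) [0.73  0.045 0.03 ] [77 86 89]
(270, 280) [0.735 0.027 0.049] [33 34 34]
(230, 280) [0.733 0.013 0.043] [34 34 34]
(215, 300) [0.736 0.006 0.05 ] [36 36 37]
(190, 300) [ 0.735 -0.002  0.046] [33 34 34]
(150, 330) [ 0.738 -0.014  0.055] [23 23 25]
(100, 350) [ 0.738 -0.027  0.056] [25 24 24]
(65, 380) [ 0.74  -0.034  0.063] [25 25 24]
(240, 320) [0.748 0.015 0.045] [27 27 26]
(180, 125) [0.668 0.007 0.012] [ 53  85 111]
(205, 90) [0.659 0.014 0.034] [ 64 105 134]
(110, 395) [ 0.746 -0.025  0.066] [27 26 26]
```

>>> {"method": "arm_command", "body": {
  "steps": [
    [0.003,0.001,-0.0012,0.05,0,0.015,20],
    [0.008,0.0015,-0.0004,0.095,0,0.03,20],
    [0.014,0.0013,0.0014,0.095,0,0.03,20],
    [0.02,0.0012,0.0032,0.095,0,0.03,20],
    [0.026,0.0011,0.005,0.095,0,0.03,20],
    [0.032,0.001,0.0067,0.095,0,0.03,20],
    [0.038,0.0009,0.0085,0.095,0,0.03,20],
    [0.044,0.0008,0.0102,0.095,0,0.03,20],
    [0.05,0.0008,0.012,0.095,0,0.03,20],
    [0.055,0.0008,0.0133,0.095,0,0.03,20],
    [0.058,0.0008,0.014,0.095,0,0.03,20]
  ]
}}

```text
clock: 10.7
eef_pos: [0.6775, 0.0739, 0.0188]
tcp_rot: [-0.128, 0.023, 0.965, 0.23]
wrist_force: [2.6, -0.4, 1.0]
finger_gap: 0.201
finger_force: 1.3
```

```bash
python3 w.py w7;python3 -c "
from tgt2 import *
for n in('top','side'):
  r.get_image(n);C=cam(n)
  for l in('mill',):
    for m in r.mark_of(l,n): print(n,l,round(m['confidence'],2),ray(n,m['pixel'],.1 if l=='lever_pad' else 0,C).round(4))
show([(.67,.0755,.018),(.664,.076,.018)],-.12,.3,.41)"
```

```text
mark mill 0.74 [534. 274.] [0.7602 0.3318 0.    ]
mark mill 0.66 [300. 182.] [0.6391 0.0766 0.    ]
mark platform_top 0.3 [506.   7.] [0.4864 0.3173 0.    ]
top mill 0.68 [0.7616 0.327  0.    ]
top mill 0.61 [0.8087 0.1801 0.    ]
top mill 0.57 [0.6344 0.0818 0.    ]
side mill 0.92 [0.6365 0.0873 0.    ]
joints [-0.188  0.68   1.515  0.421  1.322 -1.896] force [0.1 0.5 0.2] [0.6776 0.074  0.0183]
(0.67, 0.0755, 0.018) [0.0072 0.0005 0.0027] [0.006 0.01  0.007]
(0.664, 0.076, 0.018) [0.013  0.0003 0.0044] [0.006 0.01  0.007]
```

View pics/w7.png

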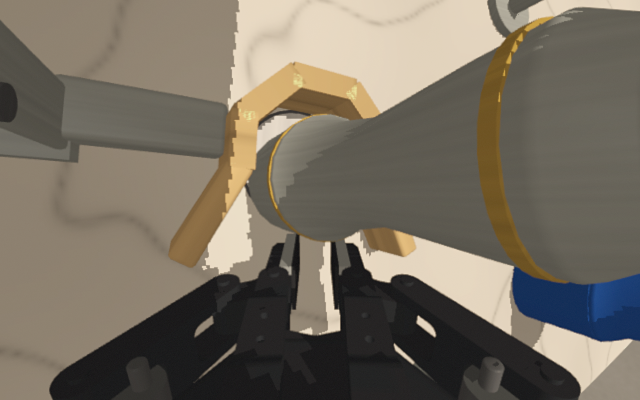

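>>> {"method": "arm_command", "body": {
  "steps": [
    [0.003,0.0001,0.001,0,0,0,20],
    [0.006,0.0001,0.002,0,0,0,20],
    [0.009,0.0001,0.003,0,0,0,20],
    [0.0105,0.0001,0.0035,0,0,0,20]
  ]
}}

```text
clock: 11.55
eef_pos: [0.6669, 0.0754, 0.0185]
tcp_rot: [-0.128, 0.023, 0.965, 0.229]
wrist_force: [1.7, 0.1, -0.8]
finger_gap: 0.202
finger_force: 0.9
```

```bash
python3 w.py w8;python3 -c "
from tgt2 import *
for n in('top','side'):
  r.get_image(n);C=cam(n)
  for l in('mill',):
    for m in r.mark_of(l,n): print(n,l,round(m['confidence'],2),ray(n,m['pixel'],.1 if l=='lever_pad' else 0,C).round(4))
show([(.664,.076,.018)],-.12,.3,.41)"
```

```text
mark mill 0.94 [531. 283.] [0.7582 0.3264 0.    ]
mark mill 0.71 [297. 178.] [0.6264 0.0761 0.    ]
top mill 0.72 [0.8076 0.1884 0.    ]
top mill 0.62 [0.762 0.332 0.   ]
top mill 0.49 [0.6252 0.0743 0.    ]
side mill 0.89 [0.6391 0.1071 0.    ]
joints [-0.189  0.661  1.547  0.422  1.311 -1.902] force [ 1.4 -0.1 -0.5] [0.6669 0.0754 0.0185]
(0.664, 0.076, 0.018) [0.0027 0.     0.0014] [0.006 0.011 0.007]
```

View pics/w8.png

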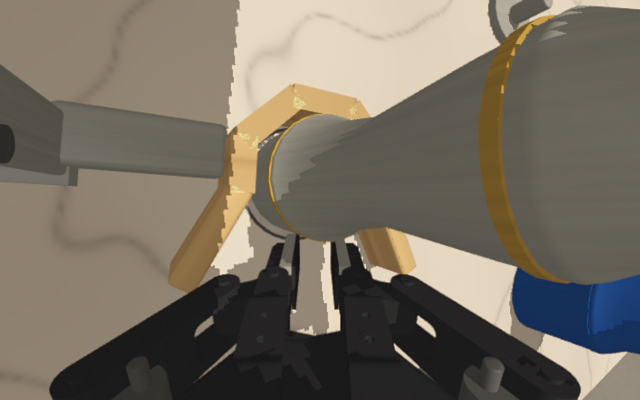

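```bash
python3 -c "
from tgt2 import *
show([(.69,.074,.019),(.73,.071,.019),(.75,.069,.03),(.75,.06,.2)],-.12,.3,.41)
show([(.72,-.02,.2),(.711,-.068,.16)],-.17,0,0)"
```

```text
joints [-0.189  0.661  1.547  0.422  1.311 -1.902] force [ 1.4 -0.1 -0.5] [0.6669 0.0754 0.0185]
(0.69, 0.074, 0.019) [-0.0221  0.0014 -0.0066] [0.006 0.011 0.007]
(0.73, 0.071, 0.019) [-0.0607  0.0028 -0.0174] [0.006 0.011 0.007]
(0.75, 0.069, 0.03) [-0.0772  0.0079 -0.0325] [0.006 0.011 0.007]
(0.75, 0.06, 0.2) [-0.0332  0.0741 -0.183 ] [0.006 0.011 0.007]
joints [-0.189  0.661  1.547  0.422  1.311 -1.902] force [ 1.4 -0.1 -0.5] [0.6669 0.0754 0.0185]
(0.72, -0.02, 0.2) [-0.003  -0.0004 -0.2118] [ 0.441 -0.299  0.12 ]
(0.711, -0.068, 0.16) [-0.0039 -0.0617 -0.1968] [ 0.441 -0.299  0.12 ]
```

>>> {"method": "arm_command", "body": {
  "steps": [
    [-0.008,0.0005,-0.0024,0,0,0,20],
    [-0.022,0.0014,-0.0066,0,0,0,20],
    [-0.042,0.002,-0.012,0,0,0,20],
    [-0.061,0.003,-0.0175,0,0,0,20],
    [-0.077,0.008,-0.0325,0,0,0,20],
    [-0.066,0.025,-0.07,0,0,0,10],
    [-0.054,0.042,-0.11,0,0,0,0],
    [-0.043,0.06,-0.15,0,0,0,0],
    [-0.033,0.074,-0.183,0,0,0,0],
    [-0.033,0.074,-0.183,0,0,0,0]
  ]
}}

```text
clock: 13.0
eef_pos: [0.7535, 0.0593, 0.2096]
tcp_rot: [-0.121, 0.021, 0.966, 0.229]
wrist_force: [0.4, -0.1, 0.4]
finger_gap: 0.0
finger_force: 0.0
```

>>> {"method": "arm_command", "body": {
  "steps": [
    [0,-0.02,-0.0,0.1,-0.07,0.03,0],
    [0.005,-0.04,-0.01,0.22,-0.15,0.06,0],
    [0.015,-0.06,-0.02,0.33,-0.22,0.09,0],
    [0.03,-0.075,-0.028,0.44,-0.3,0.12,0],
    [0.03,-0.1,-0.02,0.44,-0.3,0.12,0],
    [0.03,-0.135,-0.014,0.44,-0.3,0.12,0],
    [0.03,-0.135,-0.014,0.44,-0.3,0.12,0],
    [0.03,-0.135,-0.014,0.44,-0.3,0.12,0]
  ]
}}

```text
clock: 13.8
eef_pos: [0.7099, -0.0677, 0.1595]
tcp_rot: [-0.0, 0.086, 0.996, 0.001]
wrist_force: [-0.1, 0.1, 0.6]
finger_gap: -0.0
finger_force: 0.0
```

```bash
python3 w.py w9;python3 -c "
from tgt2 import *
P=np.load('wrist.npy').reshape(-1,3);Q=P[(abs(P[:,0]-.711)<.04)&(abs(P[:,1]+.068)<.04)&(P[:,2]>.085)&(P[:,2]<.125)];print(len(Q),Q.min(0),Q.max(0),Q.mean(0))
for n in('top','side'):
  im,d=r.get_image(n);C=cam(n);P=cloud(n,d,C).reshape(-1,3);Q=P[(np.hypot(P[:,0]-.63,P[:,1]-.076)<.04)&(P[:,2]>.15)&(P[:,2]<.19)]
  if len(Q)>9:
    o=__import__('scipy.optimize',fromlist=['x']).least_squares(lambda p:np.hypot(Q[:,0]-p[0],Q[:,1]-p[1])-.026,[.63,.076],loss='soft_l1',f_scale=.003);print(n,'head',len(Q),o.x)
  for l in('mill','lever_pad'):
    for m in r.mark_of(l,n): print(n,l,round(m['confidence'],2),ray(n,m['pixel'],.1 if l=='lever_pad' else 0,C).round(4))
show([(.711,-.068,.12),(.711,-.068,.032)],-.17,0,0)"
```

```text
mark mill 0.68 [444.  81.] [0.6294 0.078  0.    ]
mark mill 0.65 [537. 231.] [0.8143 0.1823 0.    ]
mark lever_pad 0.83 [317. 214.] [ 0.7114 -0.0668  0.1   ]
2879 [ 0.67100868 -0.08587359  0.08536489] [ 0.73178522 -0.04488468  0.10627011] [ 0.70417813 -0.06440377  0.09779794]
top head 53 [0.62857282 0.07766776]
top mill 0.81 [0.7581 0.3365 0.    ]
top mill 0.75 [0.8203 0.1869 0.    ]
top mill 0.67 [0.6206 0.0765 0.    ]
side head 152 [0.63124221 0.07732853]
side mill 0.89 [0.7588 0.3321 0.    ]
side mill 0.84 [0.6285 0.0671 0.    ]
side mill 0.69 [0.8226 0.2029 0.    ]
side lever_pad 0.49 [ 0.7055 -0.0745  0.1   ]
joints [-2.370e-01  4.250e-01  1.529e+00  1.000e-03  1.185e+00 -1.638e+00] force [-0.2 -0.8  0.1] [ 0.7105 -0.0673  0.1611]
(0.711, -0.068, 0.12) [-0.0005 -0.0007  0.0411] [ 0.001  0.002 -0.   ]
(0.711, -0.068, 0.032) [-0.0003 -0.0008  0.1291] [ 0.001  0.002 -0.   ]
```

View pics/w9.png

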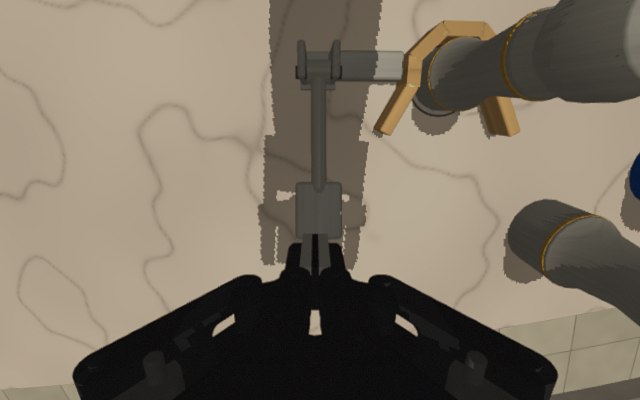

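>>> {"method": "arm_command", "body": {
  "steps": [
    [0,0,0.03,0,0,0,0],
    [0,0,0.05,0,0,0,0],
    [0,0,0.057,0,0,0,0],
    [0,0,0.063,0,0,0,0],
    [0,0,0.069,0,0,0,0],
    [0,0,0.075,0,0,0,0],
    [0,0,0.081,0,0,0,0],
    [0,0,0.087,0,0,0,0],
    [0,0,0.093,0,0,0,0],
    [0,0,0.099,0,0,0,0],
    [0,0,0.105,0,0,0,0],
    [0,0,0.11,0,0,0,0]
  ]
}}

```text
clock: 15.55
eef_pos: [0.7107, -0.0676, 0.0503]
tcp_rot: [0.001, 0.085, 0.996, 0.0]
wrist_force: [2.5, -0.4, 2.9]
finger_gap: 0.001
finger_force: 2.1
```

>>> {"method": "arm_command", "body": {
  "steps": [
    [0,0,0.004,0,0,0,0],
    [0,0,0.008,0,0,0,0],
    [0,0,0.012,0,0,0,0],
    [0,0,0.014,0,0,0,0],
    [0,0,0.014,0,0,0,0]
  ]
}}

```text
clock: 16.05
eef_pos: [0.7101, -0.0673, 0.0382]
tcp_rot: [-0.0, 0.085, 0.996, 0.001]
wrist_force: [-2.6, 0.4, 11.0]
finger_gap: -0.001
finger_force: 4.6
```

>>> {"method": "arm_command", "body": {
  "steps": [
    [0,0,0.0015,0,0,0,0],
    [0,0,0.0015,0,0,0,0]
  ]
}}

```text
clock: 16.25
eef_pos: [0.7104, -0.0673, 0.0379]
tcp_rot: [0.0, 0.085, 0.996, 0.0]
wrist_force: [-4.5, 0.4, 14.7]
finger_gap: -0.003
finger_force: 6.2
```

>>> {"method": "arm_command", "body": {
  "steps": [
    [0,0,-0.01,0,0,0,0],
    [0,0,-0.03,0,0,0,0],
    [0,0,-0.07,0,0,0,0],
    [0,0,-0.11,0,0,0,0],
    [0,0,-0.12,0,0,0,0],
    [0,0,-0.12,0,0,0,0]
  ]
}}

```text
clock: 16.85
eef_pos: [0.7116, -0.0676, 0.1586]
tcp_rot: [0.003, 0.085, 0.996, 0.0]
wrist_force: [-0.2, 0.4, -0.4]
finger_gap: 0.001
finger_force: 0.0
```

```bash
python3 w.py w10;python3 -c "
from tgt2 import *
from scipy.optimize import least_squares
P=np.load('wrist.npy').reshape(-1,3);Q=P[(abs(P[:,0]-.711)<.015)&(abs(P[:,1]+.067)<.015)&(P[:,2]>.01)&(P[:,2]<.13)];print('pad',len(Q),np.percentile(Q,[5,50,95],axis=0).round(3))
for n in('top','side'):
  im,d=r.get_image(n);P=cloud(n,d).reshape(-1,3);Q=P[(np.hypot(P[:,0]-.63,P[:,1]-.076)<.04)&(P[:,2]>.17)&(P[:,2]<.205)]
  T=P[(np.hypot(P[:,0]-.63,P[:,1]-.076)<.03)&(P[:,2]<.3)]
  o=least_squares(lambda p:np.hypot(Q[:,0]-p[0],Q[:,1]-p[1])-.026,[.63,.076],loss='soft_l1',f_scale=.003);print(n,'head',len(Q),o.x,'top z',T[:,2].max())
print(r.get_state()['wrist_force'],r.get_state()['eef_pos'])"
```

```text
mark mill 0.95 [451.  74.] [0.6266 0.0842 0.    ]
mark mill 0.6 [536. 229.] [0.8142 0.1809 0.    ]
mark lever_pad 0.66 [315. 189.] [ 0.6932 -0.0646  0.1   ]
pad 835 [[ 0.697 -0.08   0.031]
 [ 0.71  -0.067  0.036]
 [ 0.724 -0.054  0.04 ]]
top head 57 [0.62868969 0.07905219] top z 0.2410271943661788
side head 137 [0.63164728 0.07636046] top z 0.24004962305507682
[-0.20767088 -0.15728198 -0.52521319] [ 0.70941402 -0.06726483  0.15305095]
```

View pics/w10.png

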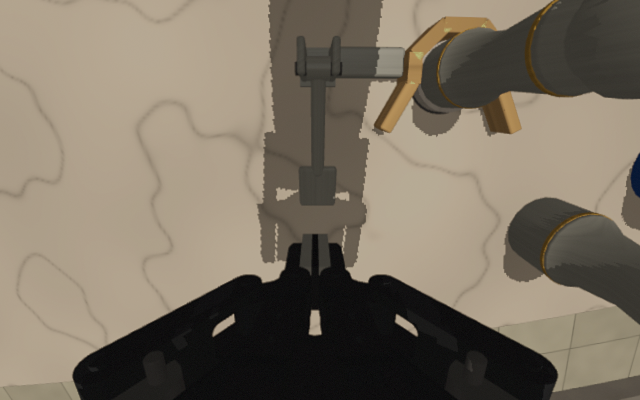

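The pad at (318,185) is down at 36 mm. The mill stands upright in the dock at (440,75) with its top at 0.24 m, so it has been raised, and the arm is clear of everything. I'm handing the job in.

```bash
python3 -c "
from plant import r
print(r.sign_off())"
```

```text
the job is handed in; nothing more can be done
None
```

I slid the small silver pepper mill upright into the dock and pressed the lever to its stop, raising the mill; its axis is about 3 mm from the platform centre by camera, the other items were never approached, and I handed the job in but got no verdict back.

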